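# Push the rinsed riser tube back into the water filter

## Task

The filter's rigid white tube with the blue top band has been rinsed and stands in the wooden drying stand. Take it out, plug its plain end into the slanted blue push-fit collet on the water filter and push it past the dragging seal until you feel it bottom, without ramming it, then let go and leave it there. Leave the jar, the pot, the spoon and the stand's other two pieces where they are.

Things in the scene. Friction and masses are not known exactly. Their poses are not given: they have to be found in the camera images.
- tube: straight rigid white plastic tube, 12 mm diameter, 170 mm long, 40 g, with a blue band on the top 8 mm. Origin at the centre of its lower, plain end (the end that goes into the filter; its last 3 mm are stepped down to 9.4 mm diameter); z runs along the tube to the banded end. It starts upright in one of the three wells of the stand, which one varies.
- tube_tip (a point): centre of the tube's plain lower end, same point as the tube's origin; axes as the tube's.
- stand: fixed wooden drying block 70 (x) by 170 (y) by 60 mm high, origin at the centre of its underside, z up. Three round wells 17 mm wide and 48 mm deep (floor 12 mm above the counter) in a row along its y axis, at y = -55, 0 and +55 mm. The tube stands 122 mm out of its well; its neighbours are shorter.
- filter: fixed counter-top water filter; origin on the counter, z up. Grey base plate 240 mm wide (y) from x = -65 to +105 mm, 18 mm thick; a white cartridge with blue ends lies along y at x = 62 mm, up to 91 mm high. The slanted socket rises in the middle, its mouth at x = -35, y = 0, z = 135 mm.
- collet: push-fit socket of the filter: white round barrel 37 mm wide, 78 mm long, blue collet ring 32 mm wide at its mouth. Origin at the mouth's centre; z points outwards along the bore, leaning 35 degrees from vertical to the filter's -x side (robot side); y is level. A funnel 23 mm wide narrows within 6 mm to a 13.8 mm bore. The tube bottoms hard, 30 to 50 mm below the mouth; over 40 N on the stop damages it.
- seat (a joint): travel of the sliding seal seat in the bore, m: 0 = not yet pushed, 0.014 = tube bottomed. The tube slides freely to it, 16 to 36 mm below the mouth (hidden, differs between filters), then drags at 7 to 9 N (pushed slowly) for 14 mm until the hard stop. The seat stays where it is pushed to.
- muddler: pale wooden stirring stick with a ball top, 14 to 19 mm thick, 120 mm long, standing in another well; origin at the centre of its lower end. Bystander.
- brush: small bottle brush, red handle 13 mm thick below, green head 17 mm wide above, 123 mm long, standing in another well; origin at the centre of its lower end. Bystander.
- jar: glass jar with a wire clamp lid, 80 mm in diameter, 135 mm high; origin at the centre of its underside. Bystander.
- pot: empty open aluminium pot, 150 mm in diameter, 85 mm high; origin at the centre of its underside. Bystander.
- spoon: wooden spoon 220 mm long lying flat on the counter along its x axis, below 25 mm high; origin near its middle. Bystander.
There are look-alikes about, which are no part of the job. There is more than one size of the stand; the one meant has the size given above.

How it is judged:
On the way, in this order (a step that is already met when the one before it is completed fails the run):
1. the tube is lifted out of the stand (z of tube_tip in the frame of stand above 0.062 m), for 0.1 s.
2. the tube is pushed past the seal to the bottom of the collet (value of joint seat above 0.0122 m and z of tube_tip in the frame of collet below -0.027 m), for 0.1 s.
At the end, for the whole second after the job is handed in: The tube rests in the collet, in line with the bore (within 0.2 rad, its slack), its end at least 27 mm below the mouth and still on the seal seat (within 6.2 mm of the seat disc's centre, 3 mm under its face); the seat is pushed at least 12.2 of its 14 mm; the gripper is off (all of step 2 and distance between tube_tip and seat_c0 below 0.0062 m and angle between the z axis of tube and the z axis of collet, either way round below 0.2 rad and linear speed of tube below 0.02 m/s); the robot touches nothing.
It fails at once if the tube is rammed against the seat with more than 40 N (contact force between tube and seat_c0 above 40 N).
It fails at once if a bystander is moved by more than 50 mm (distance of any of muddler, brush, jar, pot, spoon from where it was at the start of the episode above 0.05 m).
It also fails if it takes over 45 s, if anything falls off the work surface, if the arm or the gripper's body presses on something with over 40 N, if the wrist force passes 120 N, or if a joint passes its speed limit or range.

## Robot

A 6-joint arm with a two-finger parallel gripper is mounted at the origin on the work surface. World frame = base frame: x ahead of the robot, y to its left, z up, the work surface at z = 0. Lengths are in m, angles in rad, forces in N, time in s.
With the tool pointing down it reaches from about 0.35 to 0.775 m from the base axis. Payload 5.5 kg.
Tool frame: the origin (TCP) lies at the very end of the fingers, on their centre line; the grasp point (between the pads) lies 19 mm behind it (grip_point_offset is the distance from the TCP to the grasp point, in m); z points along the fingers, y is the direction in which the jaws open and shut (so a half turn about z gives the same grasp; the last joint's range is limited). The gripper opens to 85 mm and grips with 20 to 120 N. Pads are 22 mm wide; open, the fingers measure 114 mm over their backs; the gripper's body (76 mm by 85 mm) begins 54 mm behind the grasp point. The pads swing forward as they close: fully open they stand 13 mm farther back than shut.
Start: joints at [1, 0.313, 0.046, 1.304, 0, 1.431], TCP at [0.24, 0.522, 0.231] pointing down, gripper open.
Joint ranges: [-2.76, 2.76], [-0.86, 1.69], [-1.03, 1.26], [-2.2, 2.34], [-1.47, 1.5], [-3.14, 3.14]. Speed limits (rad/s): [2.57, 2.57, 3.14, 3.14, 3.14, 3.14].

## Interface

Orientations are given as a unit quaternion [w, x, y, z].
In Python, from workcell import * gives the robot as it stands.
- The arm moves only by the shell command python3 -m crank 'ROWS' [OPENING] [FORCE]. ROWS is a JSON object of lists of equal length, an entry for each row: "travel": the shift along the tool's x, y, z in units of 40 mm (1.0 is 40 mm), a list of three; "turn": the turn about the tool's z in rad. In form: {"travel": [[x, y, z], ...], "turn": [turn, ...]}. A call has 1 to 5 rows; each row is the pose to reach, as a shift and turn from the pose commanded when the call began, along the tool's axes at that moment; what a row does not reach only later rows make up. A row lasts 1/12 s, in which the tool goes at most 41.7 mm and 7.16 degrees, less where a joint would pass 70% of its speed; a pose out of reach is approached as far as the arm can. A call with a gripper value outside its range is refused whole. OPENING is the finger opening in mm, from 0 to 85.4, set as the call begins (- or left out, the last holds). The fingers move at their own pace and stop on an object; FORCE is the grip in N (left out, the last holds). Time passes only in rows, so rows that repeat a pose let the fingers close. It gives the time, the measured TCP pose, the force and the opening at its end, in the units of the state.
- get_state(): the state, without advancing time (a new reading comes with each control period).
- read_camera(name): name is "scene" or "top" or "wrist"; returns a dict with "image" (420x560x3 uint8, red, green, blue), "K" (3x3 intrinsics, pixels), "R" (3x3) and "t" (3): a world point X has camera coordinates R X + t. Camera axes: x right, y down, z forward; pixel columns grow to the right and rows downward; lengths in m; the calibration is good to about 2 mm. A picture is of the moment at which its call begins. There is no depth.
- hand_in(): hands the job in, once; it reports no verdict.
The state is a dict: "clock": time; "joint_pos": joint angles; "qvel": joint speeds; "tau": joint torques, N m; "tcp_pos": TCP position; "orientation": TCP orientation; "wrist_force": force on the tool from outside, world axes, zero at the start; "ft_torque": the same for the moment, N m; "finger_gap": finger opening in m.
Only numpy, scipy, OpenCV 4.12 (cv2) and the standard library are available. Lean on these libraries where they do the work, as an engineer would, in place of code of your own. Each camera call takes 0.05 s, during which the arm holds its last target. There are 200 camera calls.

## Working session

There is one attempt and no reset: what is moved stays moved. The work goes in short steps, Python scripts to look and compute and a shell command to move; the robot and the scene stay as the last step left them, time stands still between calls to the robot, and variables do not carry over. Pictures are saved under pics/ and viewed, about 8 in all and at most 12, crops included, and the job is handed in when it is done.

```bash
ls; mkdir -p pics; python3 - <<'E'
from workcell import *
import cv2,numpy as np
s=get_state();print(s)
for n in("scene","top"):
    c=read_camera(n);cv2.imwrite(f"pics/{n}0.png",c["image"][:,:,::-1]);print(n,c["K"].tolist(),c["R"].tolist(),c["t"])
E
```

```text
pics
{'clock': 0.0, 'joint_pos': array([ 1.00040527e+00,  3.14003906e-01,  4.49630671e-02,  1.30360624e+00,
       -5.29875400e-06,  1.43121728e+00]), 'qvel': array([-0.0004738 ,  0.00064885, -0.00015868,  0.00055391,  0.00043197,
        0.00046781]), 'tau': array([ 8.70808049e-05, -4.80629826e+01,  2.98531544e+01,  1.94674870e-02,
       -1.29602954e-04, -2.77584599e-05]), 'tcp_pos': array([0.23983978, 0.52201733, 0.23040038]), 'orientation': array([-3.19154617e-04,  2.13743971e-01,  9.76889277e-01, -8.68601220e-04]), 'wrist_force': array([-0.33634363, -0.16671349,  0.32445036]), 'ft_torque': array([ 0.03719704, -0.00584358,  0.08738092]), 'finger_gap': 0.08570086359065776}
scene [[513.3489860758557, 0.0, 276.9963053227133], [0.0, 513.3489860758557, 211.23637263325108], [0.0, 0.0, 1.0]] [[0.6464425359212104, 0.7627456614558107, -0.018196254617168513], [0.5909672600102145, -0.5156564800561636, -0.6203677072286297], [-0.48256579380202075, 0.3902786831309461, -0.7840999962669302]] [-0.30476382 -0.26988822  1.41630681]
top [[407.32335618611864, 0.0, 286.6723100601892], [0.0, 407.32335618611864, 213.7717983671292], [0.0, 0.0, 1.0]] [[-0.015179911608123358, -0.9998847659210556, -0.0001586271254558281], [-0.9954592791076289, 0.015127634641443646, -0.09397860559018045], [0.09397017570532287, -0.0012686800819604448, -0.9955742044311716]] [-0.03136435  0.52423894  1.05095309]
```

View pics/scene0.png

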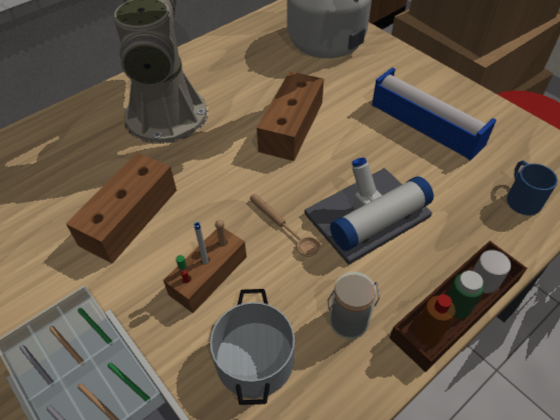

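View pics/top0.png

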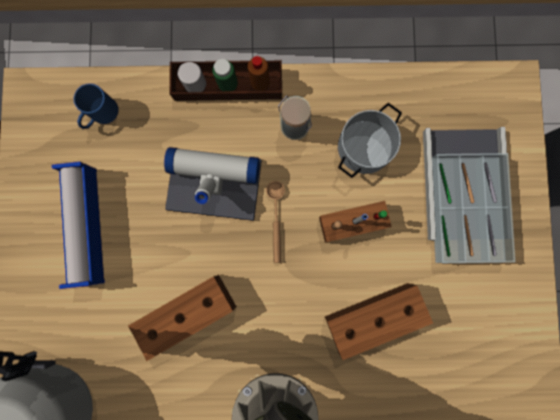

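The tube candidates: the white tube with the blue top in the small stand (scene 198,227; top ~360,220), the pens in the tray (scene ~100,360), and the blue/white roll holder (430,110). The stand candidates are the small occupied block (scene 205,268) and two larger empty blocks (125,205 and 290,115). The socket is on the filter at scene (362,165), top (203,195). I choose the occupied block and check it in a crop.

```bash
cat > h.py <<'E'
from workcell import *
import cv2,numpy as np
from scipy.spatial.transform import Rotation as Ro
def cam(n): return read_camera(n)
def ray(c,u,v):
    d=c["R"].T@np.linalg.inv(c["K"])@np.array([u,v,1.]); return -c["R"].T@c["t"],d/np.linalg.norm(d)
def onz(c,u,v,z):
    o,d=ray(c,u,v); return o+d*(z-o[2])/d[2]
def tri(rays):
    A=sum(np.eye(3)-np.outer(d,d) for o,d in rays);b=sum((np.eye(3)-np.outer(d,d))@o for o,d in rays)
    X=np.linalg.solve(A,b); return X,[round(float(np.linalg.norm(np.cross(X-o,d)))*1000,1) for o,d in rays]
def proj(c,X):
    p=c["K"]@(c["R"]@np.asarray(X)+c["t"]); return p[:2]/p[2]
def tool():
    s=get_state();q=s["orientation"];return s,Ro.from_quat(np.r_[q[1:],q[0]]).as_matrix()
def blobs(img,lo,hi,amin=15):
    h=cv2.cvtColor(img,cv2.COLOR_RGB2HSV);m=cv2.inRange(h,lo,hi)
    n,l,st,ce=cv2.connectedComponentsWithStats(m)
    return m,l,[(i,st[i].tolist(),ce[i].round(1).tolist()) for i in range(1,n) if st[i][4]>=amin]
E
python3 - <<'E'
from h import *
cs={n:cam(n) for n in("scene","top")}
for n,c in cs.items():
    m,l,b=blobs(c["image"],(105,110,50),(130,255,255),8)
    print(n);[print(x) for x in b]
a=cs["scene"]["image"][200:320,150:270];b=cs["top"]["image"][180:260,300:410];f=cs["top"]["image"][130:230,150:275];g=cs["scene"]["image"][140:260,295:445]
R=lambda i:cv2.resize(i,(390,290),interpolation=cv2.INTER_CUBIC)
cv2.imwrite("pics/crop1.png",np.vstack([np.hstack([R(a),R(b)]),np.hstack([R(g),R(f)])])[:,:,::-1])
E
```

```text
scene
(1, [372, 68, 124, 92, 2988], [429.8, 121.0])
(2, [352, 158, 14, 8, 85], [358.9, 161.6])
(3, [515, 161, 42, 30, 203], [534.5, 178.3])
(7, [409, 177, 24, 25, 227], [423.9, 187.3])
(8, [332, 217, 26, 28, 315], [347.1, 229.6])
(9, [195, 223, 5, 6, 19], [197.3, 226.3])
top
(1, [78, 85, 27, 40, 227], [94.8, 104.3])
(7, [88, 118, 6, 8, 14], [90.9, 121.7])
(8, [165, 148, 11, 26, 186], [169.2, 160.1])
(9, [247, 158, 11, 25, 220], [251.9, 169.7])
(10, [52, 162, 41, 126, 658], [80.9, 223.4])
(11, [195, 192, 13, 12, 114], [201.1, 197.8])
(12, [362, 216, 4, 3, 10], [363.8, 217.0])
```

View pics/crop1.png

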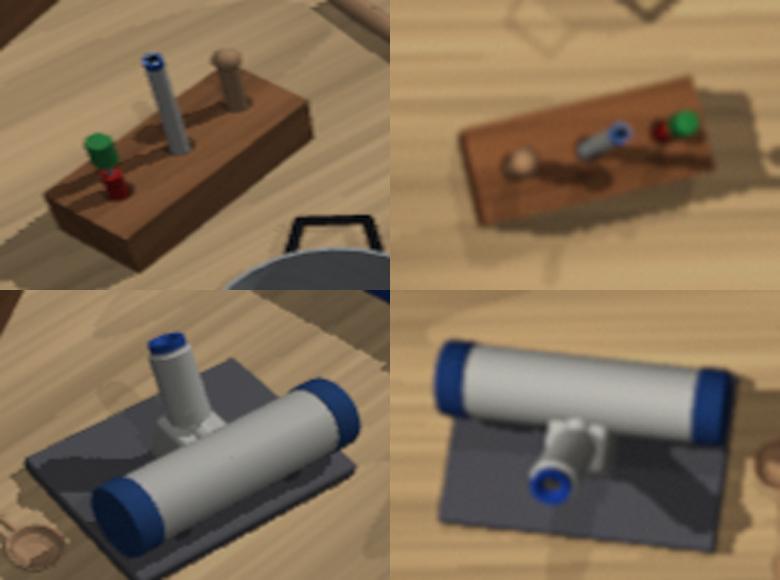

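```bash
python3 - <<'E'
from h import *
T=cam("top");S=cam("scene")
s,Rm=tool();print("tool R",Rm.round(3).tolist(),s["tcp_pos"])
print("tube top",tri([ray(S,197.3,226.3),ray(T,363.8,217)]))
print("collet ring",tri([ray(S,358.9,161.6),ray(T,201.1,197.8)]))
a=onz(T,166,210,.018);b=onz(T,253.5,219.7,.018);d=a-b;print("plate",a,b,np.linalg.norm(d));yaw=np.arctan2(-d[0],d[1]);print("filter yaw(plate)",yaw)
a2=onz(T,169.2,160.1,.06);b2=onz(T,251.9,169.7,.06);e=a2-b2;print("yaw cart",np.arctan2(-e[0],e[1]))
o=(a+b)/2+.065*np.array([np.cos(yaw),np.sin(yaw),0]);print("origin",o,"mouth",o[:2]-.035*np.array([np.cos(yaw),np.sin(yaw)]))
p=onz(T,319.7,216.4,.06);q=onz(T,384.6,201.2,.06);r=onz(T,326.8,242,.06);f=p-q
print("stand edge",np.linalg.norm(f),np.linalg.norm(p-r),"yaw",np.arctan2(-f[0],f[1]),"centre",(q+r)/2)
E
```

```text
tool R [[-0.909, 0.418, -0.0], [0.418, 0.909, -0.001], [0.0, -0.001, -1.0]] [0.24002829 0.52233272 0.23098853]
tube top (array([ 0.49960972, -0.21418821,  0.17373104]), [0.0, 0.0])
collet ring (array([0.55513549, 0.1646249 , 0.13008627]), [0.1, 0.1])
plate [0.53928523 0.28142944 0.018     ] [0.50987141 0.04892549 0.018     ] 0.23435711064593995
filter yaw(plate) -0.12584040901344412
yaw cart -0.13236222626912988
origin [0.58906433 0.15701941 0.018     ] mouth [0.55434109 0.16141221]
stand edge 0.1710298383262216 0.0675091107137511 yaw 0.2153216194406077 centre [ 0.49789518 -0.21525706  0.06      ]
```

```bash
cat > go.py <<'E'
import sys
from h import *
# target TCP x y z, tool-y yaw deg -> travel units, turn
x,y,z,w=map(float,sys.argv[1:5]);s,Rm=tool()
d=Rm.T@(np.array([x,y,z])-s["tcp_pos"])/.04
t=np.degrees(np.arctan2(Rm[1,1],Rm[0,1]))-w;t=(t+90)%180-90
print("travel",d.round(2),"turn",round(np.radians(t),3),"t",round(s["clock"],2),"tcp",s["tcp_pos"].round(4),"F",s["wrist_force"].round(1),"gap",round(s["finger_gap"],4))
E
python3 -m crank '{"travel":[[-13.6,-14,-0.5],[-13.6,-14,-0.5],[-13.6,-14,-0.5],[-13.6,-14,-0.5],[-13.6,-14,-0.5]],"turn":[0.12,0.24,0.36,0.48,0.6]}' 85; python3 go.py 0.50 -0.215 0.25 12.3
```

```text
clock: 0.72
tcp_pos: [0.3096, 0.3245, 0.2366]
orientation: [0.0, 0.495, 0.869, 0.0]
wrist_force: [1.0, -0.4, 0.2]
finger_gap: 0.0848
travel [-14.03  -2.78  -0.33] turn 0.32 t 0.72 tcp [0.3096 0.3245 0.2366] F [ 1.  -0.4  0.2] gap 0.0848
```

```bash
python3 -m crank '{"travel":[[-14,-2.8,-0.3],[-14,-2.8,-0.3],[-14,-2.8,-0.3],[-14,-2.8,-0.3],[-14,-2.8,-0.3]],"turn":[0.12,0.24,0.32,0.32,0.32]}'; python3 go.py 0.50 -0.215 0.25 12.3
```

```text
clock: 1.13
tcp_pos: [0.3797, 0.1281, 0.2414]
orientation: [0.0, 0.625, 0.78, 0.0]
wrist_force: [1.0, 0.7, 0.2]
finger_gap: 0.0849
travel [-9.03  1.06 -0.21] turn 0.005 t 1.13 tcp [0.3797 0.1281 0.2414] F [1.  0.7 0.2] gap 0.0849
```

```bash
python3 -m crank '{"travel":[[-9,1.06,-0.2],[-9,1.06,-0.2],[-9,1.06,-0.2],[-9,1.06,-0.2],[-9,1.06,-0.2]],"turn":[0,0,0,0,0]}'; python3 go.py 0.50 -0.215 0.25 12.3
```

```text
clock: 1.55
tcp_pos: [0.4487, -0.0688, 0.2459]
orientation: [0.0, 0.625, 0.78, 0.0]
wrist_force: [0.6, 1.0, -0.7]
finger_gap: 0.0849
travel [-3.85  0.46 -0.1 ] turn 0.005 t 1.55 tcp [ 0.4487 -0.0688  0.2459] F [ 0.6  1.  -0.7] gap 0.0849
```

```bash
python3 -m crank '{"travel":[[-3.85,0.46,-0.1],[-3.85,0.46,-0.1],[-3.85,0.46,-0.1],[-3.85,0.46,-0.1],[-3.85,0.46,-0.1]],"turn":[0,0,0,0,0]}'; python3 go.py 0.50 -0.215 0.25 12.3
python3 - <<'E'
from h import *
c=cam("wrist");cv2.imwrite("pics/w1.png",c["image"][:,:,::-1])
m,l,b=blobs(c["image"],(105,110,40),(130,255,255),30);print(b)
for x in b:print(onz(c,*x[2],.178).round(4))
print(proj(c,[.5,-.2145,.18]))
E
```

```text
clock: 1.97
tcp_pos: [0.5018, -0.2185, 0.2487]
orientation: [0.001, 0.627, 0.779, -0.0]
wrist_force: [0.0, -0.4, 0.8]
finger_gap: 0.085
travel [ 0.1  -0.02 -0.03] turn 0.0 t 1.97 tcp [ 0.5018 -0.2185  0.2487] F [ 0.  -0.4  0.8] gap 0.085
[(1, [268, 202, 18, 20, 202], [276.8, 210.7])]
[ 0.5008 -0.2138  0.178 ]
[275.49671683 212.30792703]
```

View pics/w1.png

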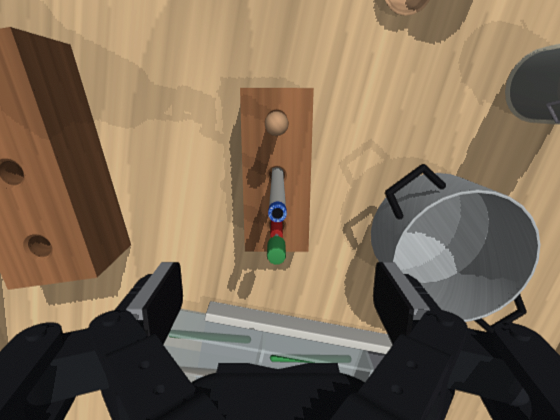

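```bash
python3 go.py 0.5005 -0.214 0.118 12.3
```

```text
travel [0.04 0.01 3.27] turn 0.001 t 2.02 tcp [ 0.5006 -0.2157  0.2487] F [0.1 1.8 0. ] gap 0.0852
```

```bash
python3 -m crank '{"travel":[[0.04,0,0.9],[0.04,0,1.8],[0.04,0,2.6],[0.04,0,3.27],[0.04,0,3.27]],"turn":[0,0,0,0,0]}' 85 30; python3 -m crank '{"travel":[[0,0,0],[0,0,0],[0,0,0],[0,0,0],[0,0,0]],"turn":[0,0,0,0,0]}' 0 30;python3 -m crank '{"travel":[[0,0,0],[0,0,0],[0,0,0],[0,0,0],[0,0,0]],"turn":[0,0,0,0,0]}'
```

```text
clock: 2.43
tcp_pos: [0.4956, -0.2077, 0.1135]
orientation: [-0.005, 0.625, 0.781, -0.001]
wrist_force: [-0.6, 0.6, -0.3]
finger_gap: 0.0848
clock: 2.85
tcp_pos: [0.5007, -0.2118, 0.1205]
orientation: [0.001, 0.625, 0.78, 0.0]
wrist_force: [0.6, -0.6, 0.2]
finger_gap: 0.0248
clock: 3.27
tcp_pos: [0.5003, -0.2118, 0.1199]
orientation: [0.001, 0.625, 0.78, 0.0]
wrist_force: [-2.3, -1.2, 5.6]
finger_gap: 0.0111
```

```bash
python3 -m crank '{"travel":[[0,0,-0.4],[0,0,-1.2],[0,0,-2.1],[0,0,-3],[0,0,-3.8]],"turn":[0,0,0,0,0]}';python3 -m crank '{"travel":[[0,0,0],[0,0,0]],"turn":[0,0]}'; python3 - <<'E'
from h import *
c=cam("wrist");cv2.imwrite("pics/w2.png",c["image"][:,:,::-1])
S=cam("scene");cv2.imwrite("pics/s2.png",cv2.resize(S["image"][100:320,120:400],(784,616))[:590,:,::-1])
s,R=tool();np.set_printoptions(suppress=True);print(s["tcp_pos"],s["finger_gap"],s["wrist_force"])
E
```

```text
clock: 3.68
tcp_pos: [0.4995, -0.2112, 0.2728]
orientation: [0.0, 0.625, 0.78, 0.0]
wrist_force: [0.7, 0.4, -0.5]
finger_gap: 0.0113
clock: 3.85
tcp_pos: [0.5008, -0.212, 0.2729]
orientation: [0.002, 0.625, 0.78, 0.0]
wrist_force: [-0.3, -0.4, -0.6]
finger_gap: 0.0114
[ 0.49931948 -0.21108322  0.26971785] 0.011324565274626582 [-0.90978303  1.00726261 -0.65258732]
```

View pics/s2.png

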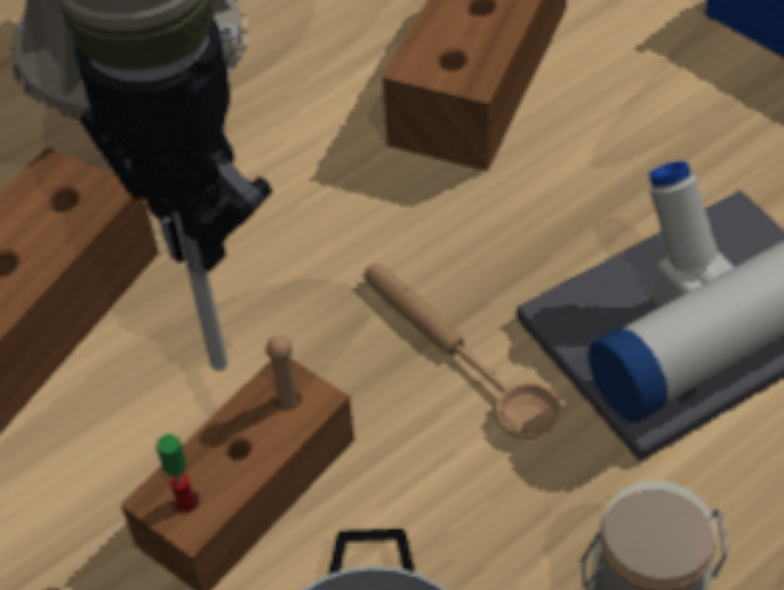

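Tube held, tip at scene ≈(199,230), clear of the stand. The tool can't tilt, so I will pre-tilt the tube about the jaw axis. I turn the jaws along the row, put the tip about 9 mm into its empty well, then lean it 35° towards the robot against the well's rim.

```bash
python3 -m crank '{"travel":[[0,0,0],[0,0,0],[0,0,0],[0,0,0],[0,0,0]],"turn":[-0.12,-0.24,-0.36,-0.48,-0.6]}';python3 -m crank '{"travel":[[0,0,0],[0,0,0],[0,0,0],[0,0,0],[0,0,0]],"turn":[-0.12,-0.24,-0.36,-0.48,-0.6]}' ;python3 -m crank '{"travel":[[0,0,0],[0,0,0],[0,0,0],[0,0,0],[0,0,0]],"turn":[-0.12,-0.24,-0.37,-0.37,-0.37]}'; python3 go.py 0.4995 -0.2135 0.178 102.3
python3 - <<'E'
from h import *
c=cam("wrist");cv2.imwrite("pics/w3.png",c["image"][:,:,::-1])
g=cam("top");cv2.imwrite("pics/t3.png",g["image"][:,:,::-1])
for z in(.06,.163):print(proj(c,[.4995,-.2135,z]))
E
```

```text
clock: 4.37
tcp_pos: [0.4987, -0.2107, 0.2683]
orientation: [-0.002, 0.364, 0.931, 0.0]
wrist_force: [-0.2, -0.1, -0.3]
finger_gap: 0.0113
clock: 4.78
tcp_pos: [0.4987, -0.2107, 0.2683]
orientation: [-0.002, 0.072, 0.997, 0.001]
wrist_force: [-0.6, 0.1, -0.3]
finger_gap: 0.0114
clock: 5.2
tcp_pos: [0.499, -0.2109, 0.269]
orientation: [-0.001, -0.108, 0.994, 0.001]
wrist_force: [0.3, -0.8, -0.7]
finger_gap: 0.0111
travel [-0.   -0.07  2.27] turn 0.001 t 5.2 tcp [ 0.499  -0.2109  0.269 ] F [ 0.3 -0.8 -0.7] gap 0.0111
[274.7245262  176.27078087]
[274.00584764 202.70897806]
```

View pics/w3.png

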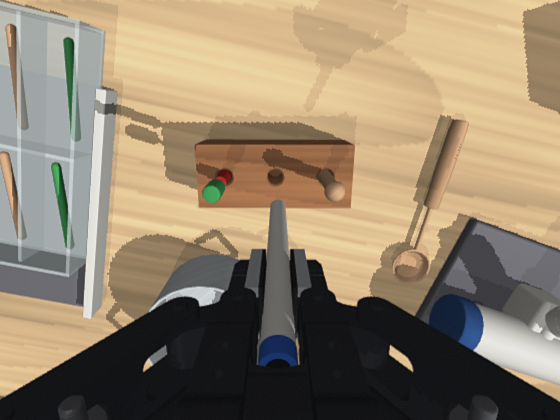

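```bash
python3 -m crank '{"travel":[[0,-0.06,0.7],[0,-0.06,1.4],[0,-0.06,2.1],[0,-0.06,2.5],[0,-0.06,2.75]],"turn":[0,0,0,0,0]}';python3 -m crank '{"travel":[[0,0,0],[0,0,0]],"turn":[0,0]}'; python3 - <<'E'
from h import *
c=cam("wrist");cv2.imwrite("pics/w4.png",c["image"][100:350,150:410,::-1])
s,R=tool();print(R.round(2).tolist())
E
```

```text
clock: 5.72
tcp_pos: [0.4988, -0.2127, 0.158]
orientation: [-0.002, -0.108, 0.994, 0.001]
wrist_force: [-0.5, 0.1, -0.6]
finger_gap: 0.0111
clock: 5.88
tcp_pos: [0.5002, -0.2136, 0.1609]
orientation: [-0.0, -0.109, 0.994, 0.0]
wrist_force: [0.2, 0.4, 0.1]
finger_gap: 0.0111
[[-0.98, -0.22, 0.0], [-0.22, 0.98, -0.0], [-0.0, -0.0, -1.0]]
```

View pics/w4.png

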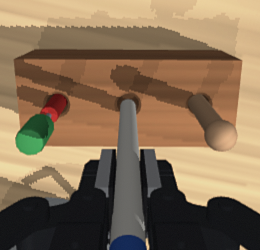

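```bash
python3 -m crank '{"travel":[[0.26,0,0],[0.46,0,0.01],[0.66,0,0.03],[0.86,0,0.07],[1.05,0,0.12]],"turn":[0,0,0,0,0]}' - 20; python3 -m crank '{"travel":[[0.19,0,0.065],[0.375,0,0.145],[0.51,0,0.21],[0.64,0,0.285],[0.77,0,0.37]],"turn":[0,0,0,0,0]}';python3 -m crank '{"travel":[[0,0,0]],"turn":[0]}'; python3 - <<'E'
from h import *
c=cam("wrist");cv2.imwrite("pics/w5.png",c["image"][:,:,::-1])
S=cam("scene");T=cam("top")
a=cv2.resize(S["image"][180:320,120:280],(400,350));b=cv2.resize(c["image"],(400,350));cv2.imwrite("pics/v5.png",np.hstack([a,b])[:,:,::-1])
E
```

```text
clock: 6.35
tcp_pos: [0.4591, -0.2234, 0.157]
orientation: [0.001, -0.109, 0.994, -0.001]
wrist_force: [3.3, 0.6, 1.9]
finger_gap: 0.0118
clock: 6.77
tcp_pos: [0.4285, -0.2296, 0.1408]
orientation: [-0.0, -0.109, 0.994, 0.0]
wrist_force: [1.3, 0.1, 2.6]
finger_gap: 0.0111
clock: 6.85
tcp_pos: [0.4277, -0.2292, 0.1401]
orientation: [-0.001, -0.109, 0.994, 0.001]
wrist_force: [2.0, 1.0, 1.0]
finger_gap: 0.011
```

View pics/v5.png

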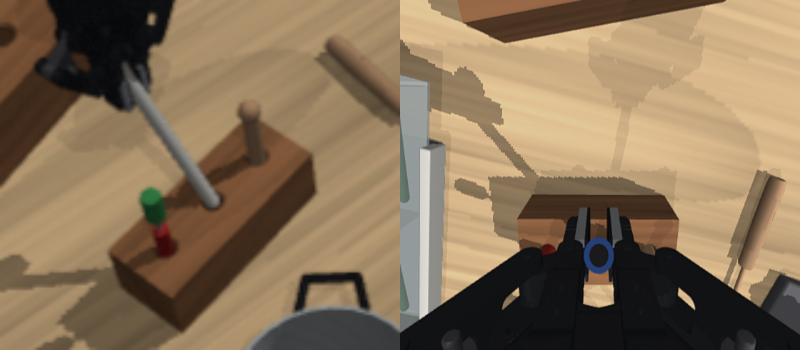

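```bash
python3 -m crank '{"travel":[[0,0,-0.5],[0,0,-1.2],[0,0,-2],[0,0,-2.6],[0,0,-2.9]],"turn":[0.06,0.12,0.2,0.28,0.35]}' - 30; python3 go.py 0.4657 0.1748 0.255 82.5
```

```text
clock: 7.42
tcp_pos: [0.4297, -0.23, 0.2601]
orientation: [0.001, 0.067, 0.998, -0.001]
wrist_force: [0.9, -0.8, 0.1]
finger_gap: 0.0113
travel [ 0.46 10.15  0.11] turn -0.003 t 7.42 tcp [ 0.4297 -0.23    0.2601] F [ 0.9 -0.8  0.1] gap 0.0113
```

```bash
python3 -m crank '{"travel":[[0,0.6,0],[0,1.5,0],[0.1,2.5,0],[0.2,3.5,0],[0.2,4.5,0]],"turn":[0,0,0,0,0]}' ;python3 -m crank '{"travel":[[0,1,0],[0.1,2,0],[0.2,3,0],[0.25,4,0],[0.26,4.8,0]],"turn":[0,0,0,0,0]}';python3 -m crank '{"travel":[[0,0.4,0],[0,0.7,0],[0,0.82,0],[0,0.84,0.1],[0,0.84,0.1]],"turn":[0,0,0,0,0]}'; python3 go.py 0.4657 0.1748 0.2365 82.5
python3 - <<'E'
from h import *
S=cam("scene");T=cam("top")
a=cv2.resize(S["image"][110:240,300:430],(400,400),interpolation=2);b=cv2.resize(T["image"][150:270,150:270],(400,400),interpolation=2);cv2.imwrite("pics/v6.png",np.hstack([a,b])[:,:,::-1])
E
```

```text
clock: 7.83
tcp_pos: [0.4434, -0.0484, 0.2568]
orientation: [-0.001, 0.066, 0.998, -0.0]
wrist_force: [0.1, 0.6, 0.8]
finger_gap: 0.0113
clock: 8.25
tcp_pos: [0.4584, 0.1443, 0.2569]
orientation: [-0.001, 0.064, 0.998, -0.0]
wrist_force: [1.1, -0.3, 0.5]
finger_gap: 0.0111
clock: 8.67
tcp_pos: [0.4635, 0.1744, 0.2523]
orientation: [-0.001, 0.066, 0.998, -0.0]
wrist_force: [-0.6, -0.0, -0.3]
finger_gap: 0.0109
travel [-0.05  0.02  0.39] turn -0.0 t 8.67 tcp [0.4635 0.1744 0.2523] F [-0.6 -0.  -0.3] gap 0.0109
```

View pics/v6.png

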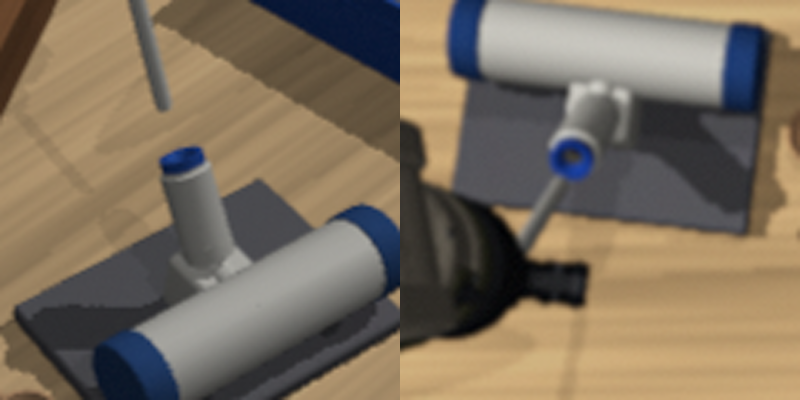

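```bash
python3 - <<'E'
from h import *
S=cam("scene");T=cam("top");np.set_printoptions(suppress=True,precision=4)
s,R=tool();x=R[:,0];tcp=s["tcp_pos"]
M,e=tri([ray(S,359.8,161.0),ray(T,201.6,197.7)]);t,e2=tri([ray(S,353,144.1),ray(T,199.8,203.6)])
print("mouth",M,e,"tip",t,e2,"tcp",tcp)
n=lambda c,p,q:np.cross(ray(c,*p)[1],ray(c,*q)[1])
d=np.cross(n(S,(353,144.1),(345.5,113.2)),n(T,(199.8,203.6),(187.5,222)));d/=np.linalg.norm(d);d*=np.sign(d[2])
print("tube dir",d,"tilt",np.degrees(np.arccos(d[2])),"in tool",R.T@d)
y=-.13;a=np.array([-np.sin(.611)*np.cos(y),-np.sin(.611)*np.sin(y),np.cos(.611)])
print("tip-mouth in filter: lateral y, perp xz, along a",(t-M)@[-np.sin(y),np.cos(y),0],(t-M)@np.cross([-np.sin(y),np.cos(y),0],a),(t-M)@a)
print("pred tip tcp",R.T@(t-tcp)*1000)
for th in(35,37):print(proj(S,tcp+R@[-.125*np.sin(np.radians(th)),0,.125*np.cos(np.radians(th))-.019]))
E
```

```text
mouth [0.5559 0.1641 0.1325] [1.4, 1.4] tip [0.5364 0.1591 0.1721] [0.4, 0.4] tcp [0.4639 0.174  0.2532]
tube dir [-0.5725  0.143   0.8073] tilt 36.163322169758594 in tool [ 0.5865  0.0659 -0.8073]
tip-mouth in filter: lateral y, perp xz, along a -0.007521898067184224 0.007393990925098499 0.04326922610197934
pred tip tcp [-73.846   -5.1408  81.058 ]
[354.0038 143.3982]
[355.1588 143.4951]
```

```bash
cat > rel.py <<'E'
from h import *
np.set_printoptions(suppress=True,precision=4)
S=cam("scene");T=cam("top");s,R=tool()
y=-.13;fy=np.array([-np.sin(y),np.cos(y),0]);a=np.array([-np.sin(.611)*np.cos(y),-np.sin(.611)*np.sin(y),np.cos(.611)])
tcp=s["tcp_pos"]
N=[];L={}
for n,c in(("scene",S),("top",T)):
    g=cv2.cvtColor(c["image"],cv2.COLOR_RGB2HSV).astype(int)
    G=tcp+R@[0,0,-.019]; p=proj(c,tcp+R@[-.030,0,.022]);q=proj(c,tcp+R@[-.070,0,.076])
    d=(q-p)/np.linalg.norm(q-p);nn=np.array([-d[1],d[0]])
    pts=[]
    for k in np.linspace(0.15 if n=="scene" else .45,1,25):
        b=p+(q-p)*k; off=np.arange(-7,7.01,.25)
        xy=(b+off[:,None]*nn).astype(np.float32)
        col=cv2.remap(c["image"],xy[:,0].reshape(1,-1),xy[:,1].reshape(1,-1),1)[0].astype(int)
        sat=col.max(1)-col.min(1); w=(sat<35)&(col.max(1)>95)
        if 8<=w.sum()<=40: pts.append(b+nn*off[w].mean())
    pts=np.array(pts,np.float32);print(n,len(pts),"of 25; offset from predicted px",((pts-p)@nn).mean().round(2),((pts-p)@nn).std().round(2))
    vx,vy,x0,y0=cv2.fitLine(pts,cv2.DIST_HUBER,0,.01,.01).ravel()
    L[n]=(x0,y0,vx,vy);N.append((np.cross(ray(c,x0,y0)[1],ray(c,x0+20*vx,y0+20*vy)[1]),ray(c,x0,y0)[0]))
d=np.cross(N[0][0],N[1][0]);d/=np.linalg.norm(d);d*=np.sign(d[2])
P=np.linalg.lstsq(np.array([N[0][0]/np.linalg.norm(N[0][0]),N[1][0]/np.linalg.norm(N[1][0]),d]),np.array([N[0][0]@N[0][1]/np.linalg.norm(N[0][0]),N[1][0]@N[1][1]/np.linalg.norm(N[1][0]),d@tcp]),rcond=None)[0]
print("tube dir in tool",R.T@d,"tilt",np.degrees(np.arccos(d[2])))
cc=[]
for n,c in(("scene",S),("top",T)):
    m,l,b=blobs(c["image"],(105,110,40),(130,255,255),30)
    pm=proj(c,[.555,.163,.133]);b=min(b,key=lambda z:np.hypot(*(np.array(z[2])-pm)))
    ct=max(cv2.findContours((l==b[0]).astype(np.uint8),cv2.RETR_EXTERNAL,cv2.CHAIN_APPROX_NONE)[0],key=len)
    (ex,ey),ax,an=cv2.fitEllipse(ct);print(n,"ring",b[2],"ellipse",ex,ey,ax);cc.append(ray(c,ex,ey))
M,e=tri(cc);print("ring",M,e)
tip=P+d*((tcp+R@[-.0745,0,.081]-P)@d)
print("tip",tip,"pred",tcp+R@[-.0745,0,.081])
r=tip-M;print("tip-ring mm: y",r@fy*1e3,"xz-perp(+=away from robot/up)",r@np.cross(fy,a)*1e3,"along",r@a*1e3)
E
python3 rel.py
```

```text
scene 25 of 25; offset from predicted px 0.21 0.5
top 25 of 25; offset from predicted px -1.19 0.47
tube dir in tool [ 0.2855 -0.1477 -0.9469] tilt 18.761760126833163
scene ring [358.9, 161.6] ellipse 358.8729248046875 161.58448791503906 (6.55517578125, 13.764237403869629)
top ring [201.1, 197.7] ellipse 201.1125946044922 197.5523681640625 (11.130460739135742, 12.522829055786133)
ring [0.5555 0.1643 0.1307] [0.3, 0.3]
tip [0.5027 0.1889 0.164 ] pred [0.5378 0.1644 0.1724]
tip-ring mm: y 17.552884415975846 xz-perp(+=away from robot/up) -26.397997954347534 along 59.11802744765195
```

```bash
python3 -m crank '{"travel":[[-0.08,0.02,0.2],[-0.16,0.02,0.45],[-0.25,0.02,0.68],[-0.25,0.02,0.68]],"turn":[0,0,0,0]}' ; python3 - <<'E'
from h import *
S=cam("scene");T=cam("top");s,R=tool();print(s["tcp_pos"],s["wrist_force"])
p=s["tcp_pos"]+R@[-.0745,0,.081];print("pred tip",p,proj(S,p),proj(T,p))
a=cv2.resize(S["image"][130:180,330:380],(400,400),interpolation=2);b=cv2.resize(T["image"][175:225,175:225],(400,400),interpolation=2);cv2.imwrite("pics/v7.png",np.hstack([a,b])[:,:,::-1])
E
```

```text
clock: 9.3
tcp_pos: [0.4733, 0.1741, 0.2232]
orientation: [-0.002, 0.066, 0.998, -0.0]
wrist_force: [-0.3, -0.4, -1.6]
finger_gap: 0.0108
[0.47337381 0.17436507 0.22490685] [-1.05816726  0.50767294  0.2062351 ]
pred tip [0.54705654 0.16460362 0.14374763] [356.8983219  155.12696191] [199.91218511 200.45567687]
```

View pics/v7.png

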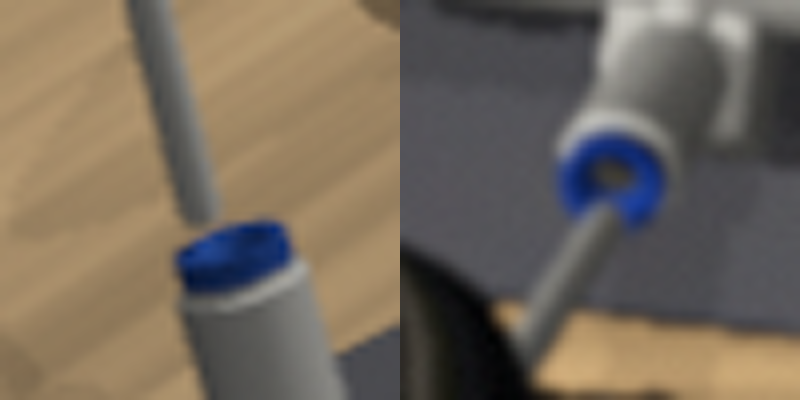

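```bash
python3 - <<'E'
from h import *
S=cam("scene");T=cam("top");np.set_printoptions(suppress=True,precision=4)
M,e=tri([ray(S,359.6,161),ray(T,201.5,197.3)]);t,e2=tri([ray(S,354.8,157.2),ray(T,200.9,201)])
y=-.13;fy=np.array([-np.sin(y),np.cos(y),0]);a=np.array([-np.sin(.611)*np.cos(y),-np.sin(.611)*np.sin(y),np.cos(.611)])
s,R=tool();print(M,e,t,e2,"pred",s["tcp_pos"]+R@[-.0745,0,.081]);r=t-M;print((r@fy*1e3,r@np.cross(fy,a)*1e3,r@a*1e3))
E
```

```text
[0.5564 0.1637 0.1333] [0.8, 0.8] [0.5456 0.1623 0.1383] [1.3, 1.3] pred [0.5477 0.1649 0.1449]
(np.float64(-2.7814737998654158), np.float64(-5.790360328258776), np.float64(10.097888270393153))
```

```bash
python3 - <<'E'
from h import *
S=cam("scene");T=cam("top");np.set_printoptions(suppress=True,precision=4)
y=-.13;fy=np.array([-np.sin(y),np.cos(y),0]);a=np.array([-np.sin(.611)*np.cos(y),-np.sin(.611)*np.sin(y),np.cos(.611)]);pp=np.cross(fy,a)
M=np.array([.556,.1635,.135]);A=[];b=[]
for c,t,m in((S,(354.8,157.2),(359.7,161.1)),(T,(200.9,201),(201.5,197.3))):
    J=np.array([(proj(c,M+v*.01)-proj(c,M))/10 for v in(fy,pp,a)]).T
    A.append(J);b.append(np.array(t)-m);print(J,b[-1])
x,res,_,_=np.linalg.lstsq(np.vstack(A),np.hstack(b),rcond=None);print("y,perp,along mm",x,res)
E
```

```text
[[ 0.3648  0.269  -0.1265]
 [-0.1863  0.0428 -0.4265]] [-4.9 -3.9]
[[-0.4168 -0.0043 -0.1053]
 [-0.0478 -0.3737  0.1931]] [-0.6  3.7]
y,perp,along mm [-3.0493 -5.8444 10.3267] [1.9031]
```

```bash
python3 -m crank '{"travel":[[-0.1,0.06,-0.07],[-0.19,0.06,0.05],[-0.19,0.06,0.05]],"turn":[0,0,0]}' ;python3 -m crank '{"travel":[[-0.035,0,0.05],[-0.07,0,0.1],[-0.1,0,0.15],[-0.14,0,0.2],[-0.14,0,0.2]],"turn":[0,0,0,0,0]}'; python3 go.py 0.5 0.2 0.2 82.5; python3 - <<'E'
from h import *
S=cam("scene");T=cam("top")
a=cv2.resize(S["image"][130:180,330:380],(400,400),interpolation=2);b=cv2.resize(T["image"][175:225,175:225],(400,400),interpolation=2);cv2.imwrite("pics/v8.png",np.hstack([a,b])[:,:,::-1])
E
```

```text
clock: 9.85
tcp_pos: [0.4826, 0.176, 0.2237]
orientation: [0.0, 0.065, 0.998, 0.0]
wrist_force: [0.1, -0.7, -0.2]
finger_gap: 0.0111
clock: 10.27
tcp_pos: [0.4873, 0.1751, 0.2154]
orientation: [-0.0, 0.065, 0.998, -0.0]
wrist_force: [-0.1, -0.2, -0.6]
finger_gap: 0.0108
travel [-0.23  0.66  0.38] turn -0.0 t 10.27 tcp [0.4873 0.1751 0.2154] F [-0.1 -0.2 -0.6] gap 0.0108
```

View pics/v8.png

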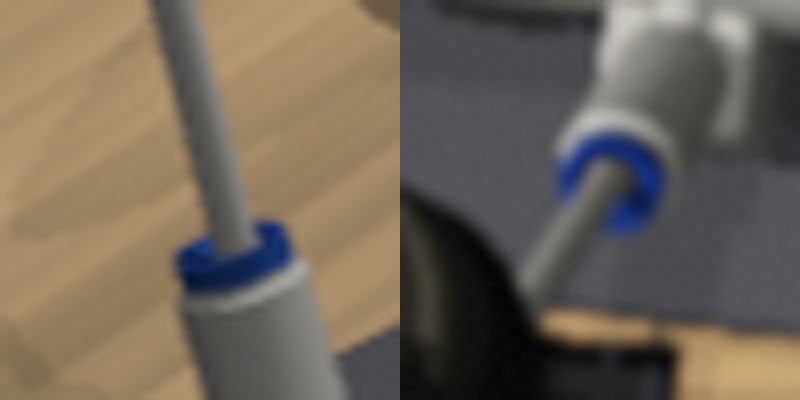

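The tip is inside the ring at scene crop (235,245) and top crop (610,175), near enough centred, and no force shows. I feed it along the bore in small steps.

```bash
python3 -m crank '{"travel":[[-0.02,0,0.03],[-0.04,0,0.06],[-0.06,0,0.08],[-0.07,0,0.1],[-0.07,0,0.1]],"turn":[0,0,0,0,0]}';python3 -m crank '{"travel":[[-0.02,0,0.03],[-0.04,0,0.06],[-0.06,0,0.08],[-0.07,0,0.1],[-0.07,0,0.1]],"turn":[0,0,0,0,0]}'; python3 go.py 0.5 0.2 0.2 82.5
```

```text
clock: 10.78
tcp_pos: [0.4899, 0.1748, 0.2117]
orientation: [-0.0, 0.065, 0.998, -0.0]
wrist_force: [0.4, 0.0, -1.5]
finger_gap: 0.0109
clock: 11.2
tcp_pos: [0.4928, 0.1744, 0.2077]
orientation: [-0.0, 0.065, 0.998, -0.0]
wrist_force: [-0.8, -1.0, -0.7]
finger_gap: 0.0115
travel [-0.1   0.66  0.19] turn -0.0 t 11.2 tcp [0.4928 0.1744 0.2077] F [-0.8 -1.  -0.7] gap 0.0115
```

```bash
python3 -m crank '{"travel":[[-0.02,0,0.03],[-0.04,0,0.06],[-0.06,0,0.08],[-0.07,0,0.1],[-0.07,0,0.1]],"turn":[0,0,0,0,0]}';python3 -m crank '{"travel":[[-0.02,0,0.03],[-0.04,0,0.06],[-0.06,0,0.08],[-0.07,0,0.1],[-0.07,0,0.1]],"turn":[0,0,0,0,0]}'; python3 go.py 0.5 0.2 0.2 82.5
```

```text
clock: 11.62
tcp_pos: [0.4956, 0.1741, 0.2037]
orientation: [-0.0, 0.065, 0.998, -0.0]
wrist_force: [-0.4, -1.0, -1.0]
finger_gap: 0.0112
clock: 12.03
tcp_pos: [0.4976, 0.1739, 0.2006]
orientation: [-0.0, 0.065, 0.998, 0.0]
wrist_force: [-5.4, -1.2, 5.5]
finger_gap: 0.0113
travel [0.03 0.65 0.02] turn 0.0 t 12.03 tcp [0.4976 0.1739 0.2006] F [-5.4 -1.2  5.5] gap 0.0113
```

Seal felt at about 7.6 N along the bore. I push slowly from here.

```bash
python3 -m crank '{"travel":[[-0.014,0,0.02],[-0.028,0,0.04],[-0.042,0,0.06],[-0.056,0,0.08],[-0.07,0,0.1]],"turn":[0,0,0,0,0]}';python3 -m crank '{"travel":[[-0.014,0,0.02],[-0.028,0,0.04],[-0.042,0,0.06],[-0.042,0,0.06]],"turn":[0,0,0,0]}'; python3 go.py 0.5 0.2 0.2 82.5
```

```text
clock: 12.45
tcp_pos: [0.4998, 0.1736, 0.197]
orientation: [-0.001, 0.065, 0.998, 0.0]
wrist_force: [-7.5, -0.4, 8.6]
finger_gap: 0.0107
clock: 12.78
tcp_pos: [0.5014, 0.1733, 0.1944]
orientation: [-0.001, 0.065, 0.998, 0.0]
wrist_force: [-6.9, -0.9, 6.8]
finger_gap: 0.0112
travel [ 0.12  0.66 -0.14] turn 0.0 t 12.78 tcp [0.5014 0.1733 0.1944] F [-6.9 -0.9  6.8] gap 0.0112
```

```bash
python3 -m crank '{"travel":[[-0.01,0,0.015],[-0.02,0,0.03],[-0.03,0,0.045],[-0.042,0,0.06],[-0.042,0,0.06]],"turn":[0,0,0,0,0]}';python3 -m crank '{"travel":[[-0.007,0,0.01],[-0.014,0,0.02],[-0.021,0,0.03],[-0.021,0,0.03]],"turn":[0,0,0,0]}'; python3 go.py 0.5 0.2 0.2 82.5
```

```text
clock: 13.2
tcp_pos: [0.5029, 0.1731, 0.192]
orientation: [-0.001, 0.065, 0.998, 0.0]
wrist_force: [-8.4, -1.0, 8.0]
finger_gap: 0.0115
clock: 13.53
tcp_pos: [0.5035, 0.173, 0.1911]
orientation: [-0.001, 0.065, 0.998, 0.0]
wrist_force: [-8.9, -0.5, 9.4]
finger_gap: 0.0104
travel [ 0.18  0.66 -0.22] turn 0.001 t 13.53 tcp [0.5035 0.173  0.1911] F [-8.9 -0.5  9.4] gap 0.0104
```

```bash
python3 -m crank '{"travel":[[-0.007,0,0.01],[-0.014,0,0.02],[-0.021,0,0.03],[-0.021,0,0.03]],"turn":[0,0,0,0]}'; python3 go.py 0.5 0.2 0.2 82.5
```

```text
clock: 13.87
tcp_pos: [0.5036, 0.1731, 0.1909]
orientation: [-0.001, 0.065, 0.998, 0.0]
wrist_force: [-13.5, -0.2, 17.0]
finger_gap: 0.0109
travel [ 0.18  0.66 -0.23] turn 0.001 t 13.87 tcp [0.5036 0.1731 0.1909] F [-13.5  -0.2  17. ] gap 0.0109
```

```bash
python3 -m crank '{"travel":[[-0.007,0,0.01],[-0.014,0,0.02],[-0.014,0,0.02]],"turn":[0,0,0]}'; python3 go.py 0.5 0.2 0.2 82.5
```

```text
clock: 14.12
tcp_pos: [0.5036, 0.1732, 0.1907]
orientation: [-0.001, 0.065, 0.998, 0.001]
wrist_force: [-17.0, -1.0, 21.8]
finger_gap: 0.0111
travel [ 0.18  0.65 -0.23] turn 0.001 t 14.12 tcp [0.5036 0.1732 0.1907] F [-17.   -1.   21.8] gap 0.0111
```

Bottomed: the force jumped to about 27 N with no more motion, after about 14 mm of drag. I ease off, release, and retreat along the tube axis.

```bash
python3 -m crank '{"travel":[[0.015,0,-0.02],[0.03,0,-0.04],[0.03,0,-0.04]],"turn":[0,0,0]}'; python3 -m crank '{"travel":[[0,0,0],[0,0,0],[0,0,0],[0,0,0],[0,0,0]],"turn":[0,0,0,0,0]}' 50; python3 go.py 0.5 0.2 0.2 82.5
```

```text
clock: 14.37
tcp_pos: [0.5036, 0.1731, 0.1909]
orientation: [-0.001, 0.065, 0.998, 0.0]
wrist_force: [-10.1, 0.1, 11.5]
finger_gap: 0.0111
clock: 14.78
tcp_pos: [0.5058, 0.1728, 0.1894]
orientation: [0.0, 0.065, 0.998, 0.0]
wrist_force: [-0.6, -0.4, -0.1]
finger_gap: 0.0501
travel [ 0.23  0.65 -0.26] turn -0.0 t 14.78 tcp [0.5058 0.1728 0.1894] F [-0.6 -0.4 -0.1] gap 0.0501
```

```bash
python3 -m crank '{"travel":[[0.2,0,-0.3],[0.6,0,-0.9],[1,0,-1.5],[1.4,0,-2.1],[1.7,0,-2.6]],"turn":[0,0,0,0,0]}';python3 -m crank '{"travel":[[0.5,0,-0.5],[0.8,0,-0.8],[0.8,0,-0.8],[0.8,0,-0.8]],"turn":[0,0,0,0]}'; python3 - <<'E'
from h import *
S=cam("scene");T=cam("top")
a=cv2.resize(S["image"],(560,420));b=cv2.resize(S["image"][70:200,300:430],(240,240),interpolation=2);d=cv2.resize(T["image"][150:270,150:270],(240,240),interpolation=2)
cv2.imwrite("pics/v9.png",np.hstack([a,np.vstack([b,d])[:420]])[:,:,::-1])
y=-.13;ax=np.array([-np.sin(.611)*np.cos(y),-np.sin(.611)*np.sin(y),np.cos(.611)]);M=np.array([.556,.1635,.134])
for c,n in((S,"scene"),(T,"top")):
    m,l,bl=blobs(c["image"],(105,110,40),(130,255,255),6)
    for k in bl:
        if k[1][4]<60:print(n,k)
    for dep in(.03,.038,.046):print(n,dep,proj(c,M+ax*(.166-dep)).round(1))
E
```

```text
clock: 15.2
tcp_pos: [0.4366, 0.1819, 0.2961]
orientation: [0.0, 0.065, 0.998, 0.0]
wrist_force: [1.0, 0.0, 0.0]
finger_gap: 0.0502
clock: 15.53
tcp_pos: [0.4065, 0.1861, 0.3268]
orientation: [0.002, 0.065, 0.998, 0.0]
wrist_force: [0.4, 0.2, 0.1]
finger_gap: 0.05
scene (2, [337, 101, 5, 5, 17], [338.9, 102.8])
scene 0.03 [341.2 100.5]
scene 0.038 [342.3 104.2]
scene 0.046 [343.4 107.9]
top (10, [184, 228, 3, 4, 9], [185.1, 229.3])
top 0.03 [185.1 226.9]
top 0.038 [186.2 224.9]
top 0.046 [187.3 222.9]
```

View pics/v9.png

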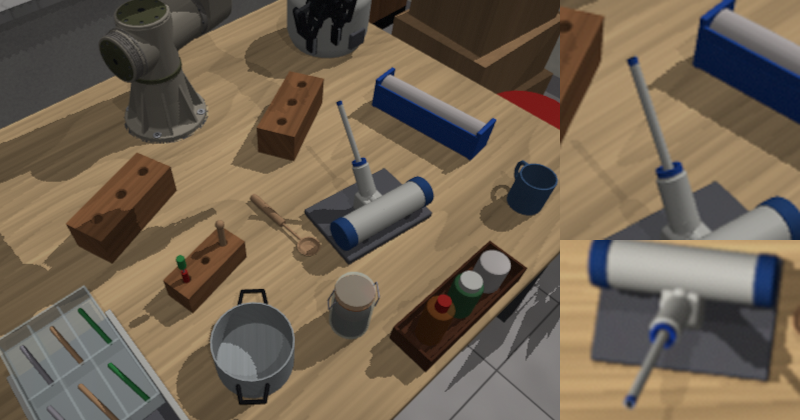

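```bash
python3 - <<'E'
from h import *
S=cam("scene");T=cam("top")
B,e=tri([ray(S,338.9,102.8),ray(T,185.1,229.3)]);M=np.array([.556,.1635,.134]);d=B-M;L=np.linalg.norm(d)
y=-.13;ax=np.array([-np.sin(.611)*np.cos(y),-np.sin(.611)*np.sin(y),np.cos(.611)])
print(B,e,"depth mm",(.166-L)*1e3,"angle",np.arccos(d@ax/L));s=get_state();print(s["clock"],s["wrist_force"],abs(s["qvel"]).max())
hand_in()
E
```

```text
[0.47335139 0.17500004 0.23567652] [1.2, 1.2] depth mm 34.466132823809644 angle 0.07639246344999756
15.7333 [0.80569339 0.22780675 0.21186645] 0.00420124613115483
the job is handed in; nothing more can be done
```

I took the tube out of the middle well, plugged it into the slanted collet and pushed it to the bottom, then let go and handed the job in at 15.7 s. No verdict came back.

- **Tilting the tube:** the tool cannot tilt, so I leaned the tube about 36° in the grip against the rim of its own empty well. I then fed it in along the bore.
- **Push:** it slid freely, met the seal at about 8 N, and dragged at 9–13 N for roughly 14 mm. The force then rose to about 27 N with no further motion, so I took it as bottomed. The force stayed below the 40 N limit.
- **Last checks:**
  - The tube stands in the collet, measured about 34 mm below the mouth and 0.08 rad off the bore axis (slack limit 0.2 rad).
  - The arm is well clear and the wrist force reads under 1 N.
  - In the final picture the muddler, brush, jar, pot and spoon look unmoved.
- **Doubts:** the seat joint cannot be read, so the push depth is inferred from force and travel (between 11.5 and 15 mm). Camera estimates of the tip before entry disagreed with the arm's own position by 3–6 mm, so I split the difference. One automatic line fit gave an implausible 19° tilt and I discarded it.

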